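# Match a gear to the master gear on the test stand

### The job

Three loose gears lie in wooden cradles; find the one with as many teeth as the master gear on the test stand (12), and lower it, without dropping it, into the stand's two slanting open slots until both ends of its axle rest on the slot bottoms, with its teeth meshed with the master and its faces lined up with the master's. Then check the mesh: swing the master's crank handle over towards the robot's side and down until the crank arm is level or a little below, so that both gears turn together and the gear stays seated. Leave the other two gears in their cradles.

Things in the scene. Friction and masses are not known exactly. Their poses are not given: they have to be found in the camera images.
- gear12_center (a point): centre (on the axle) of the loose 12-tooth gear: upright white plastic spur gear, 20 mm thick, 95 mm over its teeth, flat faces of radius 34, about 330 g. y is along its steel axle, 14 mm diameter, 168 mm long (74 mm out each side; either way round). The matching one. Pinch its faces with the grasp point 30 mm from the centre (nearer, fingertips hit the axle), from any direction around the axle.
- gear9_center (a point): centre (on the axle) of the loose 9-tooth gear: upright white plastic spur gear, 20 mm thick, 74 mm over its teeth, flat faces of radius 23.5, 270 g. y is along its steel axle, 14 mm diameter, 168 mm long (74 mm out each side; either way round). Too small: stays in its cradle.
- gear15_center (a point): centre (on the axle) of the loose 15-tooth gear: upright white plastic spur gear, 20 mm thick, 116 mm over its teeth, flat faces of radius 44.5, 420 g. y is along its steel axle, 14 mm diameter, 168 mm long (74 mm out each side; either way round). Too big: stays in its cradle.
- cradle12: fixed wooden cradle holding the 12-tooth gear, axle level along its y and 78 mm above the bench. Origin on the bench below the gear's centre. Two uprights, 12 mm thick, 40 mm deep, 124 mm apart inside, 91 mm high, each with an open-topped notch 17 mm wide: the gear lifts straight out. The three cradles swap places.
- stand: fixed aluminium stand on a grey base plate (160 mm along y, from x = -65 to 115 mm, 12 mm thick). Origin on the bench below the seat; x away from the robot, y along the axles, z up. Two uprights, 12 mm thick, 124 mm apart inside, each with a slot, 17 mm wide, flared at the mouth, leaning 35 degrees: mouths up and towards the robot. The axle goes in along (0.574, 0, -0.819).
- seat (a point): where the gear's centre belongs when the axle rests on both flat slot bottoms: midway between the uprights, 131 mm above the bench (the axle may rest about 1.5 mm to the side, on the slot's lower wall). The slots, with flare, end 35 mm up the slant from here. Axes as the stand's.
- bar (a point): middle of the stand's steel carrying handle: a 12 mm bar along y, 136 mm long, straight above the seat by 118 mm; its legs go down behind the slots at both uprights. A tool pointing straight down over the seat hits it; one leaning back 30 to 45 degrees (pointing down and away from the robot, along the slots) passes in front of it.
- master_axis (a point): centre of the master gear on its shaft in the stand, 84 mm from the seat along the slots (48 mm beyond, 69 mm below). 12 teeth, same shape as the loose 12-tooth gear, 20 mm thick. It spins lightly (0.4 N at the teeth, which are slippery): teeth that meet slip into mesh, turning it and its crank up to 0.3 rad. If tips meet dead on, the axle stops 11 mm short: lift a little, turn gear or master slightly, try again.
- crank_grip (a point): point at which to take the crank's handle: a round wooden peg, 14 mm diameter, along the stand's y, on its -y side, from y = -96 to -168 mm in the stand's frame (this point at -140), 55 mm from the master's axis. It turns with the master; under 1 N moves it. Pinch it across; lean the tool back or outwards, to keep the wrist off the stand's handle.
- master (a joint): angle of the master gear and its crank, rad. At 0 the crank arm points 55 degrees above level on the robot's side; growing values swing the peg towards the robot and down: level at 0.96, straight down at 2.53. Starts between -0.2 and 0.1. Turns freely from -1.2 to 2.6 and stays where it is left.
Not all that is in view belongs to the job. What is shaped like the part that bears gear12_center but green or pink is not meant.

How it is judged:
By the outcome, as a careful person would: the job done as asked, in the order asked, and still so for the second after the job is handed in, with the robot touching nothing.
It also fails if it takes over 64 s, if anything falls off the work surface, if the arm or the gripper's body presses on something with over 40 N, if the wrist force passes 120 N, or if a joint passes its speed limit or range.

### The arm

A 6-joint arm with a two-finger parallel gripper is mounted at the origin on the work surface. World frame = base frame: x ahead of the robot, y to its left, z up, the work surface at z = 0. Lengths are in mm, angles in rad, forces in N, time in s.
With the tool pointing down it reaches from about 300 to 750 mm from the base axis. Payload 8.5 kg.
Tool frame: the origin (TCP) lies at the centre of the arm's flange, where the gripper is bolted on; the fingertips stand 166 mm ahead of it and the grasp point (between the pads) lies 147 mm ahead of it; z points along the fingers, y is the direction in which the jaws open and shut (so a half turn about z gives the same grasp; the last joint's range is limited). The gripper opens to 88 mm and grips with 3 to 60 N. Pads are 18 mm wide; open, the fingers measure 123 mm over their backs; the gripper's body (75 mm by 187 mm) begins 45 mm behind the grasp point.
Start: joints at [-1.317, 0.381, 1.297, -0, 1.464, -0.215], TCP at [248.491, -490.647, 404.748] pointing down, gripper open.
Joint ranges: [-3.11, 3.11], [-0.89, 2.33], [0.22, 2.48], [-1.42, 4.56], [0.17, 2.85], [-2.88, 2.88]. Speed limits (rad/s): [2.39, 2.39, 3.14, 3.14, 3.14, 3.14].

### API

Orientations are given as [roll, pitch, yaw] about the fixed x, y, z axes, in that order (R = Rz(yaw) Ry(pitch) Rx(roll)).
In Python, from workcell import ctrl gives the robot as it stands.
- The arm moves only by the tool send_rows, never from a script. Its argument "increments" is one flat list of numbers, 7 for each row, row after row: the shift along the tool's x, y, z in m, then the turn, a rotation vector about the tool's x, y, z in rad, then the opening, from 0 (shut) to 1 (fully open). In form: [dx, dy, dz, ax, ay, az, hand, dx, dy, dz, ax, ay, az, hand, ...]. A call has 1 to 8 rows; each row shifts and turns the commanded pose from where the row before left it, along the tool's axes as they then stand; what a row does not reach is not made up. A row lasts 1/12 s, in which the tool goes at most 41.7 mm and 7.16 degrees, less where a joint would pass 70% of its speed; a pose out of reach is approached as far as the arm can. A call with a gripper value outside its range is refused whole. The fingers move at their own pace and stop on an object; "grip_force" is the grip in N (left out, the last holds). Time passes only in rows, so rows that do not move let the fingers close. It gives the time, the measured TCP pose, the force and the opening at its end, in the units of the state.
- ctrl.sense(): the state, without advancing time (a new reading comes with each control period).
- ctrl.get_image(name): name is "side" or "top" or "wrist"; returns the picture (420x560x3 uint8, red, green, blue); there is no depth.
- ctrl.camera_model(name): a dict with "vfov" (degrees; the focal length in pixels is half the picture's height over the tangent of half this angle, whatever the lens; pixels are square), "cx", "cy" (the principal point, pixels), "k1" (the pictures are not rectified: a ray, as slopes to the right and down, at radius r is drawn at 1 + k1 r^2 times it, then the intrinsics apply), "R" (3x3) and "t" (3): a world point X has camera coordinates R X + t. Camera axes: x right, y down, z forward; pixel columns grow to the right and rows downward; lengths in mm; the calibration is good to about 2 mm. A picture is of the moment at which its call begins: read the wrist's pose just before it. camera_model takes no time and is no camera call; for the wrist camera it gives the pose at the moment of the call.
- ctrl.close_job(): hands the job in, once; it reports no verdict.
The state is a dict: "t": time; "q": joint angles; "joint_velocities": joint speeds; "joint_torque": joint torques, N m; "tool_pos": TCP position; "eef_rot": TCP orientation; "force": force on the tool from outside, world axes, zero at the start; "ft_torque": the same for the moment, N m; "grip_width": finger opening in mm.
Only numpy, scipy, OpenCV 4.12 (cv2) and the standard library are available. Lean on these libraries where they do the work, as an engineer would, in place of code of your own. Each camera call takes 0.05 s, during which the arm holds its last target. There are 200 camera calls.

## Working session

There is one attempt and no reset: what is moved stays moved. The work goes in short steps, Python scripts to look and compute and a tool call to move; the robot and the scene stay as the last step left them, time stands still between calls to the robot, and variables do not carry over. Pictures are saved under pics/ and viewed, about 8 in all and at most 12, crops included, and the job is handed in when it is done.

Besides the shell and the picture viewer there is one more tool, called as a command line: name --argument value ..., lists and objects as JSON in quotes. send_rows: Moves the arm, as the interface text tells. Its arguments: {"type":"object","properties":{"increments":{"type":"array"},"grip_force":{"type":"number"}},"required":["increments"]}

```bash
mkdir -p pics; ls
cat > h.py <<'E'
import numpy as np, cv2
from workcell import ctrl
from scipy.spatial.transform import Rotation as Ro
def snap(n,f):
    im=ctrl.get_image(n); cv2.imwrite('pics/'+f,im[:,:,::-1]); return im
def K(m): return 210/np.tan(np.radians(m['vfov']/2))
def ray(m,u,v):
    f=K(m); d=np.array([(u-m['cx'])/f,(v-m['cy'])/f]); s=d.copy()
    for _ in range(20): s=d/(1+m['k1']*(s@s))
    R=np.array(m['R']); t=np.array(m['t']); 
    w=R.T@np.array([s[0],s[1],1]); return -R.T@t, w/np.linalg.norm(w)
def onz(m,u,v,z):
    o,w=ray(m,u,v); return o+w*(z-o[2])/w[2]
def proj(m,X):
    c=np.array(m['R'])@np.array(X,float)+np.array(m['t']); s=c[:2]/c[2]; s=s*(1+m['k1']*(s@s)); f=K(m)
    return np.array([f*s[0]+m['cx'],f*s[1]+m['cy']])
def tri(rs):
    A=0;b=0
    for o,w in rs:
        P=np.eye(3)-np.outer(w,w); A=A+P; b=b+P@o
    X=np.linalg.solve(A,b); return X,[np.linalg.norm((np.eye(3)-np.outer(w,w))@(X-o)) for o,w in rs]
E
python3 - <<'E'
from h import *
a=snap('side','side0.png'); snap('top','top0.png')
for n in('side','top'):
    m=ctrl.camera_model(n); print(n,m['vfov'],m['cx'],m['cy'],m['k1'],-np.array(m['R']).T@np.array(m['t']),np.array(m['R'])[2])
print(ctrl.sense())
E
```

```text
pics
side 54.44219657121769 280.12467635625177 209.82053100239975 -0.07975834532720841 [-72.9445958  769.26690412 985.7719343 ] [ 0.42147581 -0.59497924 -0.68436674]
top 48.40491252825435 276.6213217822768 214.1669849081566 -0.007184764393725703 [ 288.06428351   49.51666897 1552.67290704] [ 1.22152402e-01  5.33736033e-04 -9.92511212e-01]
{'t': 0.1, 'q': array([-1.31732294e+00,  3.81131436e-01,  1.29814842e+00, -5.05373904e-06,
        1.46357682e+00, -2.15336171e-01]), 'joint_velocities': array([ 0.00063026, -0.00036256, -0.00233457,  0.00045462,  0.00071819,
       -0.00028024]), 'joint_torque': array([ 5.61582448e-03, -4.38643384e+01, -2.24915171e+01,  7.15709198e-02,
        3.41432600e-02, -6.29454803e-05]), 'tool_pos': array([ 248.47400043, -490.6330062 ,  404.21018913]), 'eef_rot': array([-3.14035675e+00, -2.65182699e-04,  4.68809942e-01]), 'force': array([-0.14513909, -0.07917813, -0.35214072]), 'ft_torque': array([ 0.00658055, -0.00500839, -0.0042787 ]), 'grip_width': 88.00108993991005}
```

View pics/side0.png

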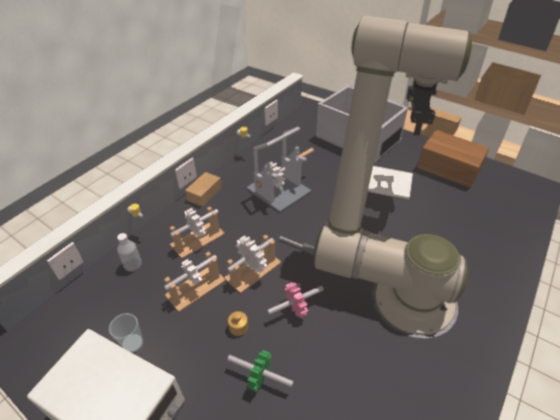

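View pics/top0.png

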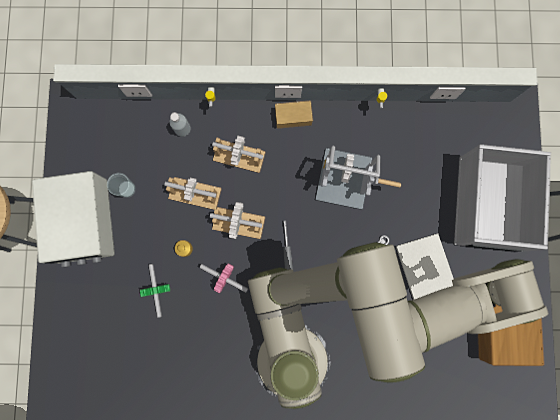

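The top view shows white gears in cradles at about (238,153), (192,190) and (238,220), plus the stand at (347,178) with its crank peg at (388,183). The pink gear (223,278) and the green one (155,290) are decoys. In the side view the cradles are at (195,228), (193,278) and (251,260). Next I'll view a close crop of both.

Run:
```python
import cv2,numpy as np
t=cv2.imread('pics/top0.png');s=cv2.imread('pics/side0.png')
r=lambda a:cv2.resize(a,(400,300),interpolation=cv2.INTER_CUBIC)
A=r(t[130:250,155:315]) ; A=cv2.resize(t[130:250,155:275],(400,400),interpolation=cv2.INTER_CUBIC)
B=cv2.resize(s[195:315,155:290],(400,400*120//135),interpolation=cv2.INTER_CUBIC); B=cv2.copyMakeBorder(B,0,400-B.shape[0],0,0,0)
C=cv2.resize(t[140:215,310:410],(400,300//1),interpolation=cv2.INTER_CUBIC)[:200*3//2]
D=cv2.resize(s[120:215,240:320],(253,300),interpolation=cv2.INTER_CUBIC);D=cv2.copyMakeBorder(D,0,0,0,147,0)
o=np.vstack([np.hstack([A,B]),np.hstack([C,D])]);cv2.imwrite('pics/c1.png',cv2.resize(o,(686,600)))
```

```text
(no output)
```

View pics/c1.png

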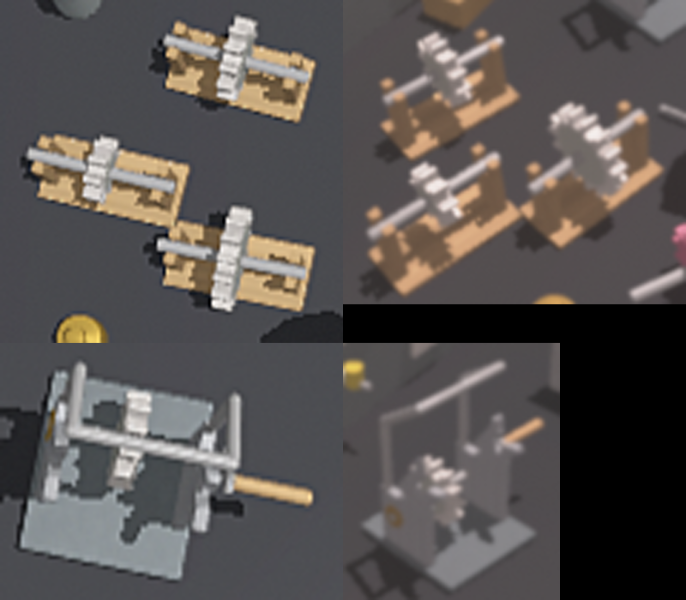

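The far cradle, top (238,152) and side (195,230), holds the medium gear. The left one is smallest (9 teeth) and the near one largest (15). Now I'll measure the gears and stand.

Run:
```python
from h import *
t=cv2.imread('pics/top0.png');s=cv2.imread('pics/side0.png')
np.set_printoptions(precision=1,suppress=True,linewidth=160)
mt=ctrl.camera_model('top');ms=ctrl.camera_model('side')
def mask(im,box,smax,vmin):
    h=cv2.cvtColor(im,cv2.COLOR_BGR2HSV); m=((h[...,1]<smax)&(h[...,2]>vmin)).astype(np.uint8)
    z=np.zeros_like(m);x0,y0,x1,y1=box;z[y0:y1,x0:x1]=m[y0:y1,x0:x1];return z
def big(m):
    n,l,st,c=cv2.connectedComponentsWithStats(m,connectivity=8);i=1+np.argmax(st[1:,4]);return (l==i)
for name,im,m,boxes in(('top',t,mt,[(205,130,270,172),(160,172,225,208),(205,200,270,242)]),('side',s,ms,[(165,203,225,250),(160,250,225,300),(222,228,280,285)])):
  for b in boxes:
    g=big(mask(im,b,45,120)); ys,xs=np.nonzero(g)
    P=np.c_[xs,ys].astype(float)
    w=big(mask(im,b,25,185)); wy,wx=np.nonzero(w)
    r=cv2.minAreaRect(np.c_[wx,wy].astype(np.float32)) if len(wx) else 0
    print(name,b,len(xs),'x',xs.min(),xs.max(),'y',ys[xs==xs.min()].mean(),ys[xs==xs.max()].mean(),'white',len(wx),r)
    if name=='top' : 
        L=onz(m,xs.min(),ys[xs==xs.min()].mean(),85);Rr=onz(m,xs.max(),ys[xs==xs.max()].mean(),85)
        print('  ends',L,Rr,np.linalg.norm(L-Rr),'mid',(L+Rr)/2,'dir',np.degrees(np.arctan2(*(L-Rr)[:2])))
```

```text
top (205, 130, 270, 172) 336 x 231 262 y 159.83333333333334 156.0 white 40 ((234.0, 160.0), (8.0, 6.0), 90.0)
  ends [643.3 198.2  85. ] [656.7  98.8  85. ] 100.29903248504007 mid [650.  148.5  85. ] dir -7.683253424939145
top (160, 172, 225, 208) 382 x 165 215 y 183.5 195.0 white 66 ((187.5, 194.0), (12.0, 7.0), 90.0)
  ends [564.4 407.4  85. ] [528.5 246.8  85. ] 164.49748537609102 mid [546.5 327.1  85. ] dir 12.594847636365246
top (205, 200, 270, 242) 420 x 229 261 y 232.77777777777777 225.0 white 79 ((237.1000213623047, 208.300048828125), (7.602630615234375, 12.074767112731934), 26.56505012512207)
  ends [408.4 199.8  85. ] [433.8  99.3  85. ] 103.65757399565581 mid [421.1 149.6  85. ] dir -14.20661746933652
side (165, 203, 225, 250) 344 x 184 217 y 212.0 210.5 white 27 ((204.8113250732422, 216.16036987304688), (2.0397002696990967, 12.141072273254395), 60.945396423339844)
side (160, 250, 225, 300) 348 x 181 216 y 264.0 256.5 white 68 ((199.4988250732422, 264.6846923828125), (4.171613693237305, 24.544607162475586), 67.16634368896484)
side (222, 228, 280, 285) 473 x 236 273 y 242.0 239.0 white 55 ((259.5188903808594, 245.56605529785156), (4.670258522033691, 18.268951416015625), 74.05460357666016)
```

Run:
```python
from h import *
np.set_printoptions(precision=1,suppress=True,linewidth=160)
mt=ctrl.camera_model('top');ms=ctrl.camera_model('side')
def pr(n,pts,z):
    Q=[onz(mt,*p,z) for p in pts]; d=Q[0]-Q[1]; print(n,*Q,'len',np.linalg.norm(d),'mid',(Q[0]+Q[1])/2,'yaw of y',np.degrees(np.arctan2(-d[0],d[1])))
pr('axle12',[(212.7,144),(262.8,157.3)],80)
pr('bar',[(331.9,165.4),(379.1,174.1)],249)
pr('base far',[(326.6,148.5),(372,157)],12)
pr('base near',[(316.4,199.5),(363.4,208.5)],12)
m=ctrl.camera_model('wrist');print('wrist cam R rows',np.array(m['R']),-np.array(m['R']).T@m['t'],m['vfov'])
```

```text
axle12 [696.4 259.   80. ] [653.7  96.4  80. ] len 168.17661681795346 mid [675.  177.7  80. ] yaw of y -14.71507046896277
bar [ 589.8 -106.1  249. ] [ 565.7 -240.2  249. ] len 136.20760618452903 mid [ 577.7 -173.1  249. ] yaw of y -10.19360080371061
base far [ 702.8 -116.8   12. ] [ 674.7 -270.    12. ] len 155.66980454393473 mid [ 688.8 -193.4   12. ] yaw of y -10.401055327195735
base near [528.1 -81.9  12. ] [ 499.1 -238.3   12. ] len 159.0652147426249 mid [ 513.6 -160.1   12. ] yaw of y -10.506409146812674
wrist cam R rows [[ 0.5 -0.9 -0. ]
 [-0.9 -0.4  0.3]
 [-0.2 -0.1 -1. ]] [ 307.6 -459.8  383.4] 67.81560119199565
```

```bash
cat >> h.py <<'E'
np.set_printoptions(precision=4,suppress=True,linewidth=160)
def tgt(c,yaw,lean,back):
    "TCP pose: approach leaning back by lean (rad), tool x towards the robot, y along -> axle; TCP = c-(147+back)*a"
    Rt=(Ro.from_euler('z',yaw)*Ro.from_matrix(np.array([[-np.cos(lean),0,np.sin(lean)],[0,1,0],[-np.sin(lean),0,-np.cos(lean)]])))
    a=Rt.as_matrix()[:,2]; return np.array(c,float)-(147+back)*a,Rt
def cur():
    s=ctrl.sense(); return s,np.array(s['tool_pos']),Ro.from_euler('xyz',s['eef_rot'])
def plan(p1,R1,N,p0=None,R0=None):
    if p0 is None: _,p0,R0=cur()
    rv=(R0.inv()*R1).as_rotvec(); st=Ro.from_rotvec(rv/N); S=np.zeros((3,3));Rk=R0;path=[]
    for k in range(N): S+=Rk.as_matrix();Rk=Rk*st
    d=np.round(np.linalg.solve(S,p1-p0)/1000,4); a=np.round(rv/N,4); Rk=R0;p=p0.copy()
    for k in range(N): p=p+Rk.as_matrix()@d*1000; Rk=Rk*Ro.from_rotvec(a); path.append(p)
    print('N',N,'row',d,a,'|d|',np.linalg.norm(d)*1e3,'deg',np.degrees(np.linalg.norm(a)),'end',p,'err',p-p1, np.degrees((Rk.inv()*R1).magnitude()))
    return path,Rk
E
python3 - <<'E'
from h import *
p,R=tgt((675,178,78),np.radians(-14.7),np.radians(35),30+110)
print(p,R.as_matrix())
_,p0,R0=cur(); print(R0.as_matrix())
path,_=plan(p,R,24); print(np.array(path)[3::4], [np.hypot(*q[:2]).round() for q in path][::3])
rv=(R0.inv()*R).as_rotvec()/24
print([ (R0*Ro.from_rotvec(rv*k)).as_matrix()[:,2] for k in (6,12,18)])
E
```

```text
[515.7718 219.7727 313.0966] [[-0.7923  0.2538  0.5548]
 [ 0.2079  0.9673 -0.1455]
 [-0.5736  0.     -0.8192]]
[[ 0.8921  0.4518 -0.0003]
 [ 0.4518 -0.8921  0.0012]
 [ 0.0003 -0.0012 -1.    ]]
N 24 row [ 0.0378  0.0149 -0.0051] [-0.0305 -0.0116 -0.0968] |d| 40.94948107119308 deg 5.852883768083051 end [515.8779 220.5052 313.5603] err [0.106  0.7325 0.4637] 0.05775801814047673
[[ 405.2661 -451.5315  423.7717]
 [ 535.0081 -354.0508  436.4156]
 [ 618.0403 -214.0547  434.9764]
 [ 642.3941  -54.4072  414.6071]
 [ 605.7619   98.7921  373.5778]
 [ 515.8779  220.5052  313.5603]] [np.float64(566.0), np.float64(607.0), np.float64(635.0), np.float64(651.0), np.float64(654.0), np.float64(645.0), np.float64(624.0), np.float64(590.0)]
[array([ 0.0737, -0.176 , -0.9816]), array([ 0.2305, -0.2773, -0.9327]), array([ 0.413 , -0.2658, -0.8711])]
```

Run:
```python
from h import *
p,R=tgt((675,178,78),np.radians(-14.7),np.radians(35),30+110)
q=np.array([390.,-120,430]);_,p0,R0=cur()
path,R1=plan(q,R0,12)
path,_=plan(p,R,24,path[-1],R1); print(np.array(path)[3::4], [np.hypot(*q[:2]).round() for q in path][::3])
```

```text
N 12 row [ 0.0245 -0.0222 -0.0021] [0. 0. 0.] |d| 33.12853754695489 deg 0.0 end [ 390.3953 -120.1703  429.8174] err [ 0.3953 -0.1703 -0.1826] 0.0
N 24 row [0.0189 0.0061 0.0004] [-0.0305 -0.0116 -0.0968] |d| 19.864037857394454 deg 5.852883768083051 end [516.1897 219.7813 314.3584] err [0.4179 0.0085 1.2618] 0.05775801814047673
[[465.8207 -96.7875 427.5917]
 [526.9647 -47.1328 421.5469]
 [565.1633  20.7717 408.4873]
 [575.5306  95.8992 386.3722]
 [557.763  166.0338 354.652 ]
 [516.1897 219.7813 314.3584]] [np.float64(426.0), np.float64(476.0), np.float64(517.0), np.float64(550.0), np.float64(572.0), np.float64(583.0), np.float64(584.0), np.float64(574.0)]
```

send_rows --increments '[0.0245,-0.0222,-0.0021,0,0,0,1,0.0245,-0.0222,-0.0021,0,0,0,1,0.0245,-0.0222,-0.0021,0,0,0,1,0.0245,-0.0222,-0.0021,0,0,0,1,0.0245,-0.0222,-0.0021,0,0,0,1,0.0245,-0.0222,-0.0021,0,0,0,1]'

```text
t: 0.6
tool_pos: [319.6, -303.8, 417.2]
eef_rot: [-3.141, 0.0, 0.468]
force: [0.7, -0.0, 0.1]
grip_width: 88.1
```

send_rows --increments '[0.0245,-0.0222,-0.0021,0,0,0,1,0.0245,-0.0222,-0.0021,0,0,0,1,0.0245,-0.0222,-0.0021,0,0,0,1,0.0245,-0.0222,-0.0021,0,0,0,1,0.0245,-0.0222,-0.0021,0,0,0,1,0.0245,-0.0222,-0.0021,0,0,0,1]'

```text
t: 1.1
tool_pos: [390.5, -118.5, 430.0]
eef_rot: [-3.141, 0.0, 0.469]
force: [0.8, -0.2, 0.2]
grip_width: 88.1
```

send_rows --increments '[0.0189,0.0061,0.0004,-0.0305,-0.0116,-0.0968,1,0.0189,0.0061,0.0004,-0.0305,-0.0116,-0.0968,1,0.0189,0.0061,0.0004,-0.0305,-0.0116,-0.0968,1,0.0189,0.0061,0.0004,-0.0305,-0.0116,-0.0968,1,0.0189,0.0061,0.0004,-0.0305,-0.0116,-0.0968,1,0.0189,0.0061,0.0004,-0.0305,-0.0116,-0.0968,1,0.0189,0.0061,0.0004,-0.0305,-0.0116,-0.0968,1,0.0189,0.0061,0.0004,-0.0305,-0.0116,-0.0968,1]'

```text
t: 1.77
tool_pos: [527.8, -46.5, 421.2]
eef_rot: [2.954, 0.175, 1.236]
force: [0.0, -0.1, -0.9]
grip_width: 88.3
```

send_rows --increments '[0.0189,0.0061,0.0004,-0.0305,-0.0116,-0.0968,1,0.0189,0.0061,0.0004,-0.0305,-0.0116,-0.0968,1,0.0189,0.0061,0.0004,-0.0305,-0.0116,-0.0968,1,0.0189,0.0061,0.0004,-0.0305,-0.0116,-0.0968,1,0.0189,0.0061,0.0004,-0.0305,-0.0116,-0.0968,1,0.0189,0.0061,0.0004,-0.0305,-0.0116,-0.0968,1,0.0189,0.0061,0.0004,-0.0305,-0.0116,-0.0968,1,0.0189,0.0061,0.0004,-0.0305,-0.0116,-0.0968,1]'

```text
t: 2.43
tool_pos: [575.8, 96.9, 385.7]
eef_rot: [2.94, 0.428, 2.011]
force: [0.6, 0.1, 0.2]
grip_width: 88.1
```

send_rows --increments '[0.0189,0.0061,0.0004,-0.0305,-0.0116,-0.0968,0.5,0.0189,0.0061,0.0004,-0.0305,-0.0116,-0.0968,0.5,0.0189,0.0061,0.0004,-0.0305,-0.0116,-0.0968,0.5,0.0189,0.0061,0.0004,-0.0305,-0.0116,-0.0968,0.5,0.0189,0.0061,0.0004,-0.0305,-0.0116,-0.0968,0.5,0.0189,0.0061,0.0004,-0.0305,-0.0116,-0.0968,0.5,0.0189,0.0061,0.0004,-0.0305,-0.0116,-0.0968,0.5,0.0189,0.0061,0.0004,-0.0305,-0.0116,-0.0968,0.5]'

```text
t: 3.1
tool_pos: [515.7, 220.4, 313.4]
eef_rot: [-3.139, 0.611, 2.892]
force: [-0.2, 0.3, -0.2]
grip_width: 44.1
```

Run:
```python
from h import *
import json
s,p,R=cur(); m=ctrl.camera_model('wrist'); snap('wrist','w1.png'); json.dump({k:np.array(v).tolist() for k,v in m.items()},open('w1.json','w'))
print(s['t'],s['q'],p,R.as_matrix()[:,2],s['grip_width'])
for X in [(675,178,78),(696,259,78),(654,96,78)]: print(proj(m,X))
```

```text
3.1 [ 0.234   0.4404  1.5383 -0.4542  0.6601 -0.796 ] [515.6559 220.4443 313.3884] [ 0.5551 -0.1443 -0.8192] 44.05562952739996
[274.9752 211.5741]
[369.5102 211.9345]
[179.4467 211.4371]
```

View pics/w1.png

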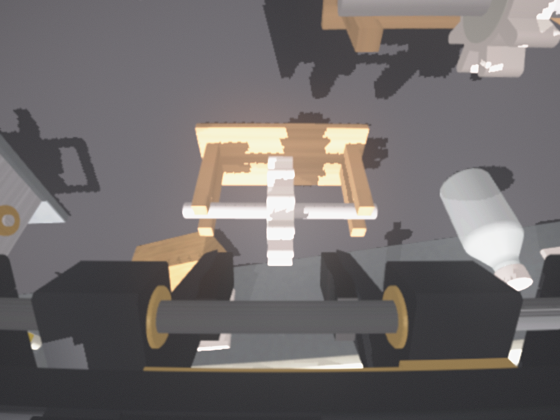

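The wrist view shows the 12-tooth gear centred at about (281,211). Its axle ends are near (184,211) and (377,212), level in the image, and the cradle is behind it.

Run:
```python
from h import *
import json
m=json.load(open('w1.json'));im=cv2.imread('pics/w1.png');g=cv2.cvtColor(im,cv2.COLOR_BGR2HSV)
k=((g[...,1]<60)&(g[...,2]>140))
for x in(190,250,310,340,370): ys=np.nonzero(k[195:228,x])[0]+195; print(x,ys.min(),ys.max())
xs=np.nonzero(k[205:217].sum(0)>5)[0]; xs=xs[(xs>150)&(xs<400)];print(xs.min(),xs.max())
for y in(165,180,195,230,245,258): x=np.nonzero(k[y,255:315])[0]+255;print(y,x.min(),x.max())
def onp(u,v):return onz(m,u,v,78)
ax=211
L=onp(184,210.8);R_=onp(376.5,211.6);C=onp(281,211.2);print(L,R_,np.linalg.norm(L-R_),(L+R_)/2,C,np.degrees(np.arctan2(-(R_-L)[0],(R_-L)[1])))
```

```text
190 202 218
250 195 219
310 195 219
340 203 219
370 207 219
182 377
165 255 292
180 255 293
195 255 313
230 263 295
245 267 293
258 267 292
[654.2168 100.3503  78.    ] [697.0605 265.0481  78.    ] 170.17915263011062 [675.6387 182.6992  78.    ] [675.8148 183.2689  78.    ] -14.581455386384729
```

Run:
```python
from h import *
p,R=tgt((675.6,183,78),np.radians(-14.6),np.radians(35),30)
plan(p,R,8)
```

```text
N 8 row [-0.0004  0.0004  0.0137] [ 0.0002 -0.0005  0.0015] |d| 13.711673858431727 deg 0.09131444644211469 end [577.3892 208.4177 223.0726] err [ 0.034  -0.1732  0.0827] 0.0140048728850327
```

send_rows --increments '[-0.0004,0.0004,0.0137,0.0002,-0.0005,0.0015,0.5,-0.0004,0.0004,0.0137,0.0002,-0.0005,0.0015,0.5,-0.0004,0.0004,0.0137,0.0002,-0.0005,0.0015,0.5,-0.0004,0.0004,0.0137,0.0002,-0.0005,0.0015,0.5,-0.0004,0.0004,0.0137,0.0002,-0.0005,0.0015,0.5,-0.0004,0.0004,0.0137,0.0002,-0.0005,0.0015,0.5,-0.0004,0.0004,0.0137,0.0002,-0.0005,0.0015,0.5,-0.0004,0.0004,0.0137,0.0002,-0.0005,0.0015,0.5]'

```text
t: 3.82
tool_pos: [581.5, 205.6, 225.0]
eef_rot: [3.135, 0.614, 2.87]
force: [1.3, -0.1, 0.4]
grip_width: 44.0
```

send_rows --increments '[0,0,0,0,0,0,0.5,0,0,0,0,0,0,0.1,0,0,0,0,0,0,0.1,0,0,0,0,0,0,0.1,0,0,0,0,0,0,0.1,0,0,0,0,0,0,0.1]' --grip_force 45

```text
t: 4.32
tool_pos: [580.4, 206.2, 227.0]
eef_rot: [3.135, 0.616, 2.871]
force: [-1.3, -0.2, 1.9]
grip_width: 19.5
```

Run:
```python
from h import *
import json
s,p,R=cur(); m=ctrl.camera_model('wrist'); snap('wrist','w2.png'); json.dump({k:np.array(v).tolist() for k,v in m.items()},open('w2.json','w'))
print(s['t'],p,R.as_matrix()[:,2],s['grip_width'],s['force'],s['ft_torque'],'grasp->', p+177*R.as_matrix()[:,2])
```

```text
4.3167 [580.3612 206.2142 227.0174] [ 0.5585 -0.1478 -0.8163] 19.52134930324435 [-1.2771 -0.1554  1.9484] [0.0382 0.0922 0.1059] grasp-> [679.2121 180.0607  82.5408]
```

View pics/w2.png

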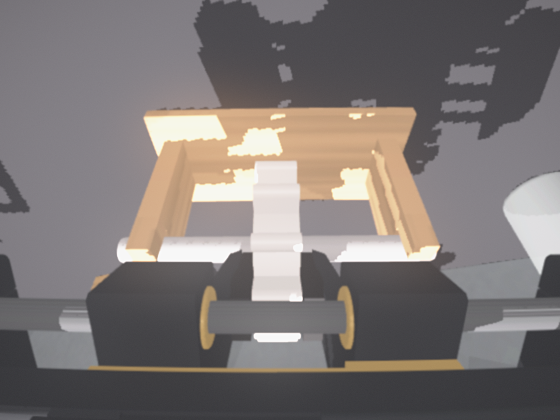

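Run:
```python
from h import *
s,p,R=cur()
pa,R1=plan(p+[0,0,75],R,8)
pb,R1=plan(pa[-1]+[-140,20,80],R1,8,pa[-1],R1)
pt,Rt=tgt((577.7,-172.5,131),np.radians(-10.3),np.radians(35),30+100)
pc,R1=plan(pt,Rt,16,pb[-1],R1);print(pt)
```

```text
N 8 row [-0.0054  0.0001 -0.0077] [0. 0. 0.] |d| 9.405317644821999 deg 0.0 end [580.1739 206.667  302.2679] err [-0.212   0.4605  0.2408] 0.0
N 8 row [ 0.0085 -0.0021 -0.0183] [0. 0. 0.] |d| 20.286695147312685 deg 0.0 end [440.4951 226.913  382.3876] err [0.3213 0.2459 0.1196] 0.0
N 16 row [-0.0024 -0.0229  0.0035] [-0.0028  0.0003 -0.0046] |d| 23.289911979223966 deg 0.3090256247009973 end [ 420.4069 -144.2519  357.7254] err [-0.9728 -0.1601 -0.1797] 0.04918057156948099
[ 421.3797 -144.0918  357.9051]
```

send_rows --increments '[-0.0054,0.0001,-0.0077,0,0,0,0.1,-0.0054,0.0001,-0.0077,0,0,0,0.1,-0.0054,0.0001,-0.0077,0,0,0,0.1,-0.0054,0.0001,-0.0077,0,0,0,0.1,-0.0054,0.0001,-0.0077,0,0,0,0.1,-0.0054,0.0001,-0.0077,0,0,0,0.1,-0.0054,0.0001,-0.0077,0,0,0,0.1,-0.0054,0.0001,-0.0077,0,0,0,0.1]'

```text
t: 5.03
tool_pos: [580.3, 206.4, 302.6]
eef_rot: [3.135, 0.615, 2.871]
force: [0.6, 0.3, -4.6]
grip_width: 19.7
```

send_rows --increments '[0.0085,-0.0021,-0.0183,0,0,0,0.1,0.0085,-0.0021,-0.0183,0,0,0,0.1,0.0085,-0.0021,-0.0183,0,0,0,0.1,0.0085,-0.0021,-0.0183,0,0,0,0.1,0.0085,-0.0021,-0.0183,0,0,0,0.1,0.0085,-0.0021,-0.0183,0,0,0,0.1,0.0085,-0.0021,-0.0183,0,0,0,0.1,0.0085,-0.0021,-0.0183,0,0,0,0.1]'

```text
t: 5.7
tool_pos: [439.8, 226.8, 382.8]
eef_rot: [3.135, 0.615, 2.871]
force: [0.3, 0.3, -2.9]
grip_width: 19.6
```

send_rows --increments '[-0.0024,-0.0229,0.0035,-0.0028,0.0003,-0.0046,0.1,-0.0024,-0.0229,0.0035,-0.0028,0.0003,-0.0046,0.1,-0.0024,-0.0229,0.0035,-0.0028,0.0003,-0.0046,0.1,-0.0024,-0.0229,0.0035,-0.0028,0.0003,-0.0046,0.1,-0.0024,-0.0229,0.0035,-0.0028,0.0003,-0.0046,0.1,-0.0024,-0.0229,0.0035,-0.0028,0.0003,-0.0046,0.1,-0.0024,-0.0229,0.0035,-0.0028,0.0003,-0.0046,0.1,-0.0024,-0.0229,0.0035,-0.0028,0.0003,-0.0046,0.1]'

```text
t: 6.37
tool_pos: [426.2, 40.4, 369.9]
eef_rot: [3.139, 0.613, 2.917]
force: [-0.0, -1.1, -3.7]
grip_width: 19.4
```

send_rows --increments '[-0.0024,-0.0229,0.0035,-0.0028,0.0003,-0.0046,0.1,-0.0024,-0.0229,0.0035,-0.0028,0.0003,-0.0046,0.1,-0.0024,-0.0229,0.0035,-0.0028,0.0003,-0.0046,0.1,-0.0024,-0.0229,0.0035,-0.0028,0.0003,-0.0046,0.1,-0.0024,-0.0229,0.0035,-0.0028,0.0003,-0.0046,0.1,-0.0024,-0.0229,0.0035,-0.0028,0.0003,-0.0046,0.1,-0.0024,-0.0229,0.0035,-0.0028,0.0003,-0.0046,0.1,-0.0024,-0.0229,0.0035,-0.0028,0.0003,-0.0046,0.1,0,0,0,0,0,0,0.1]'

```text
schema error: expected 1 to 8 rows
```

send_rows --increments '[-0.0024,-0.0229,0.0035,-0.0028,0.0003,-0.0046,0.1,-0.0024,-0.0229,0.0035,-0.0028,0.0003,-0.0046,0.1,-0.0024,-0.0229,0.0035,-0.0028,0.0003,-0.0046,0.1,-0.0024,-0.0229,0.0035,-0.0028,0.0003,-0.0046,0.1,-0.0024,-0.0229,0.0035,-0.0028,0.0003,-0.0046,0.1,-0.0024,-0.0229,0.0035,-0.0028,0.0003,-0.0046,0.1,-0.0024,-0.0229,0.0035,-0.0028,0.0003,-0.0046,0.1,-0.0024,-0.0229,0.0035,-0.0028,0.0003,-0.0046,0.1]'

```text
t: 7.03
tool_pos: [420.2, -145.5, 357.8]
eef_rot: [-3.14, 0.611, 2.963]
force: [1.1, 0.2, -3.7]
grip_width: 19.7
```

Run:
```python
from h import *
import json
s,p,R=cur(); m=ctrl.camera_model('wrist'); snap('wrist','w3.png'); json.dump({k:np.array(v).tolist() for k,v in m.items()},open('w3.json','w'))
print(s['t'],p,R.as_matrix(),s['grip_width'],s['force'],s['ft_torque'])
```

```text
7.0333 [ 420.1736 -145.4596  357.81  ] [[-0.806   0.1789  0.5642]
 [ 0.1457  0.9839 -0.1037]
 [-0.5737 -0.0013 -0.8191]] 19.694513183003494 [ 1.0758  0.2252 -3.7347] [0.1379 0.4793 0.0202]
```

View pics/w3.png

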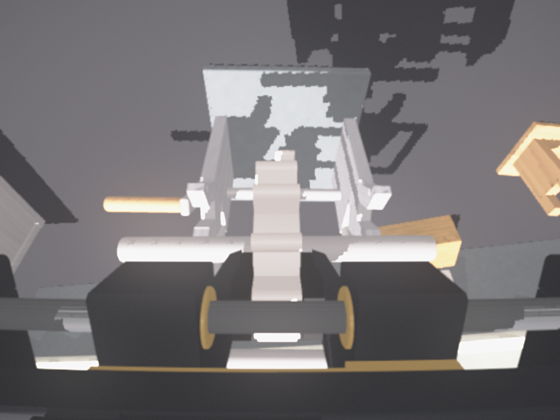

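The gear is held level with its axle ends at (119,249) and (436,249). The stand lies beyond, with its plate's far corners near (204,68) and (369,69) and the crank peg at (105–190,205).

Run:
```python
from h import *
import json
m=json.load(open('w3.json'));im=cv2.imread('pics/w3.png');g=cv2.cvtColor(im,cv2.COLOR_BGR2HSV)
_,p,R=cur();RT=R.as_matrix().T
k=((g[...,1]<60)&(g[...,2]>140))
for x in(130,180,220,330,380,425): ys=np.nonzero(k[230:270,x])[0]+230; print(x,ys.min(),ys.max(),end=' ; ')
for y in (245,249,253): xs=np.nonzero(k[y])[0];xs=xs[(xs>90)&(xs<442)];print(y,xs.min(),xs.max(),end=' ; ')
for y in(180,200,225,280):
  xs=np.nonzero(k[y,240:315])[0]+240;print('gear',y,xs.min(),xs.max(),end=' ; ')
print()
o,w1=ray(m,119,249.5);o,w2=ray(m,436.5,249.5)
# equal-depth in camera
z=np.array(m['R'])[2]; w1/=w1@z; w2/=w2@z
Z=168/np.linalg.norm(w2-w1); A=o+Z*w1;B=o+Z*w2;print('ends tool',RT@(A-p),RT@(B-p))
C=(A+B)/2;print('gear world',C,'tool',RT@(C-p),'dir yaw',np.degrees(np.arctan2(-(B-A)[0],(B-A)[1])),(B-A)[2])
# plate
Q=[onz(m,u,v,12) for u,v in((204,69),(369,69))];d=Q[1]-Q[0]
yaw=np.arctan2(-d[0],d[1]);print('plate far',Q,np.linalg.norm(d),np.degrees(yaw))
Xs=np.array([np.cos(yaw),np.sin(yaw),0]);print('origin',(Q[0]+Q[1])/2-115*Xs)
# predictions with stand S
S=np.array([577.7,-172.5,0]);y=np.radians(-10.3);Rs=Ro.from_euler('z',y).as_matrix()
for n,X in dict(mouthL=(-20.1,-68,131+28.7),mouthR=(-20.1,68,131+28.7),master=(48,0,62),crankbase=(48-31.5,-96,62+45),cranktip=(48-31.5,-168,62+45),farL=(115,-80,12),farR=(115,80,12),bar=(0,0,249)).items(): print(n,proj(m,S+Rs@np.array(X)),proj(ctrl.camera_model('top'),S+Rs@np.array(X)))
```

```text
130 236 261 ; 180 230 261 ; 220 230 266 ; 330 235 261 ; 380 230 261 ; 425 235 261 ; 245 117 441 ; 249 116 441 ; 253 116 437 ; gear 180 240 314 ; gear 200 240 314 ; gear 225 252 300 ; gear 280 253 300 ; 
ends tool [  9.1531 -79.3951 172.9513] [  9.3046  88.6043 172.5258]
gear world [ 511.6605 -161.1677  211.0701] tool [  9.2288   4.6046 172.7385] dir yaw -10.302857188546882 -0.3097352445514332
plate far [array([ 495.7865, -228.1964,   12.    ]), array([523.001 , -76.5189,  12.    ])] 154.09964090574664 -10.171992176141826
origin [ 396.2013 -132.0482   12.    ]
mouthL [187.3245 227.2231] [371.3551 186.655 ]
mouthR [369.5904 227.4863] [327.12   178.3921]
master [277.9911 195.5921] [348.0892 167.9768]
crankbase [176.6737 206.962 ] [378.6401 180.0631]
cranktip [102.3085 206.951 ] [401.2302 184.2782]
farL [219.839  202.9021] [372.5283 156.4737]
farR [335.7456 203.0623] [325.8592 147.8201]
bar [278.5656 361.9299] [355.2555 169.7478]
```

Run:
```python
from h import *
t=snap('top','top1.png')[:,:,::-1];s=snap('side','side1.png')[:,:,::-1]
_,p,R=cur();C=p+R.as_matrix()@np.array([7,0,177])
for n in('top','side'):
  m=ctrl.camera_model(n);print(n,[proj(m,C+R.as_matrix()@np.array([0,e,0])) for e in(-84,0,84)],proj(m,[577.7,-172.5,131]))
A=cv2.resize(t[140:230,310:410],(400,360),interpolation=cv2.INTER_CUBIC)
B=cv2.resize(s[115:205,225:325],(400,360),interpolation=cv2.INTER_CUBIC)
cv2.imwrite('pics/c2.png',cv2.resize(np.hstack([A,B]),(800,360)))
```

```text
top [array([378.3787, 199.4188]), array([349.9524, 194.01  ]), array([321.598 , 188.6167])] [348.874  177.9979]
side [array([315.1825, 142.6786]), array([298.0164, 152.8238]), array([279.6771, 163.6822])] [283.7392 163.8121]
```

View pics/c2.png

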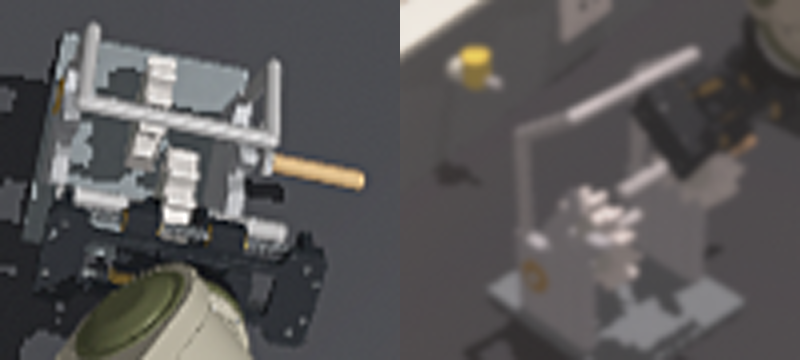

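Run:
```python
from h import *
t=cv2.imread('pics/top1.png');g=cv2.cvtColor(t,cv2.COLOR_BGR2GRAY);m=ctrl.camera_model('top')
np.set_printoptions(linewidth=200)
print(g[182:204,316:340]); print(g[190:208,366:390])
s,p,R=cur();print(s['t'],p)
for q in((328.2,188.2),(382,198.8),(321.6,188.6)):print(q,onz(m,*q,212))
```

```text
[[ 36  34  35  76  79  87  89 195 187 194 195  84  60  66  68  68  69  72  75  74  74  76  75  73]
 [ 36  36  44  76  84  89 111 195 189 195 177 106 101 107  70  65  68  71  73  73  74  73  73  72]
 [ 33  31  54  73  87  88 118 186 188 198 187 152 150 155 110 105 109  70  66  68  68  67  66  63]
 [ 55  28 100  73  83  84 120 141 160 187 160 133 138 147 150 152 157 111 106 106 106 107 107 103]
 [ 71  28 157  84  73  73  82  75 117 153  77  67 110 167 147 144 145 146 151 152 153 154 154 152]
 [ 34  26 169  86  70  72  71  61 164 160  60  45  95 205 171 160 154 148 150 145 144 139 143 136]
 [ 34  40 176  89  71  74  73  63 179  96  35  22  95 212 207 201 196 191 184 169 160 146 150 134]
 [ 32  53 157  84  73  74  75  55 117  68  36  24 121 203 209 211 213 213 209 200 199 197 191 184]
 [ 28  62  70  70  74  75  77  39  33  35  37  30  94 159 161 169 177 183 190 199 207 210 209 209]
 [ 29  75  75  74  73  76  67  33  39  41  39  35  58 103  98 131 148 137 148 153 165 172 179 194]
 [ 37  75  75  74  73  79  35  36  45  49  46  42  39  32  31  61 102  92 114  98 126 139 136 149]
 [ 47  76  
[... 2333 characters left out ...]
 44  39  41  31  40  39  39  34]
 [ 48  42  42  43  48  69  71  70  63  87  59  82  62  57  49  23  27  56  46  44  45  43  42  41]
 [ 56  44  44  48  45  45  46  42  51  60  60  70  74  72  41  27  47  72  55  51  52  48  47  48]
 [ 50  49  57  60  55  57  46  44  48  43  44  38  45  26  24  39  50  50  50  50  47  48  49  51]
 [ 59  50  46  44  42  45  49  57  61  54  54  45  43  42  43  51  50  50  49  49  70  64  49  49]
 [ 31  42  48  44  46  47  49  54  53  49  48  49  51  52  52  51  50  50  49  50  99  83  50  49]]
7.1833 [ 420.3632 -145.468   357.5598]
(328.2, 188.2) [530.4707 -99.3086 212.    ]
(382, 198.8) [ 500.5447 -255.4349  212.    ]
(321.6, 188.6) [529.1294 -80.0852 212.    ]
```

send_rows --increments '[-0.0014,0.002,0.01,0,0,0,0.1,-0.0014,0.002,0.01,0,0,0,0.1,-0.0015,0.002,0.01,0,0,0,0.1,-0.0015,0.002,0.01,0,0,0,0.1,0,0,0.01,0,0,0,0.1,0,0,0.005,0,0,0,0.1,0,0,0,0,0,0,0.1,0,0,0,0,0,0,0.1]'

```text
t: 7.85
tool_pos: [457.7, -143.0, 315.1]
eef_rot: [-3.141, 0.609, 2.961]
force: [0.1, 0.0, -4.3]
grip_width: 19.7
```

Run:
```python
from h import *
import json
s,p,R=cur(); m=ctrl.camera_model('wrist'); im=snap('wrist','w4.png'); json.dump({k:np.array(v).tolist() for k,v in m.items()},open('w4.json','w'))
t=snap('top','top2.png')
print(s['t'],p,R.as_matrix(),s['grip_width'],s['force'],s['ft_torque'])
a=cv2.resize(im[130:290,80:480],(800,320),interpolation=cv2.INTER_CUBIC)
b=cv2.resize(t[145:214,300:415],(467,280),interpolation=cv2.INTER_CUBIC); b=cv2.copyMakeBorder(b,0,0,0,333,0)
cv2.imwrite('pics/c3.png',np.vstack([a,b])[:,:,::-1])
```

```text
7.85 [ 457.7454 -142.98    315.1359] [[-0.8067  0.1797  0.563 ]
 [ 0.1472  0.9837 -0.1031]
 [-0.5723 -0.0003 -0.82  ]] 19.685559791851276 [ 0.0706  0.0283 -4.3322] [ 0.1931  0.4544 -0.0311]
```

View pics/c3.png

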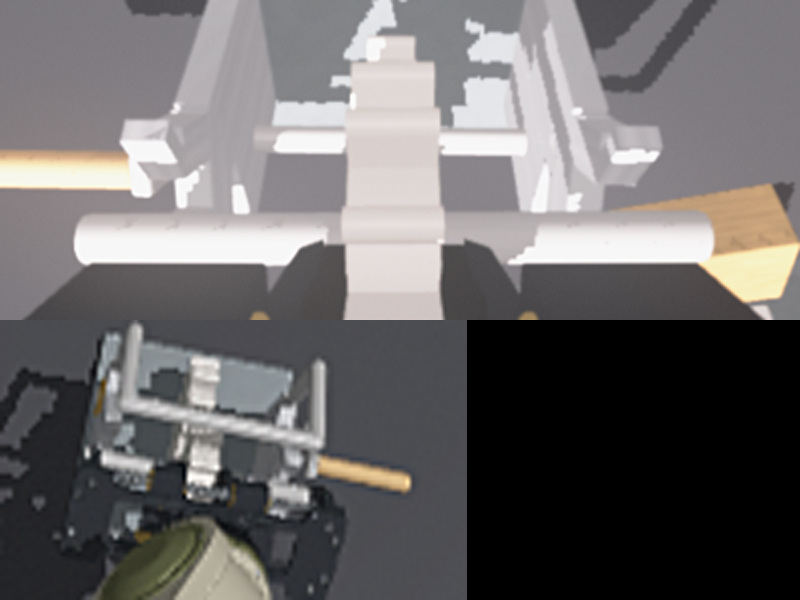

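Run:
```python
from h import *
import json
m=json.load(open('w3.json'));Rm=np.array([[-0.806,0.1789,0.5642],[0.1457,0.9839,-0.1037],[-0.5737,-0.0013,-0.8191]]);p=np.array([420.17,-145.46,357.81])
for d in(55,65,75):
  print(d,[proj(m,p+Rm@np.array([9.2-c,4.6,172.7+d])).round(1).tolist() for c in(0,4,6,8,12)])
im=cv2.imread('pics/w3.png');cv2.imwrite('pics/c4.png',np.vstack([cv2.resize(im[175:260,180:240],(480,680)[:2],interpolation=cv2.INTER_CUBIC)])[:600])
a=cv2.resize(im[180:250,180:235],(393,500),interpolation=cv2.INTER_CUBIC);b=cv2.resize(im[180:250,335:390],(393,500),interpolation=cv2.INTER_CUBIC);cv2.imwrite('pics/c4.png',np.hstack([a,b]))
```

```text
55 [[282.6, 219.8], [282.6, 225.4], [282.5, 228.1], [282.5, 230.9], [282.5, 236.3]]
65 [[282.3, 216.0], [282.3, 221.4], [282.3, 224.0], [282.3, 226.7], [282.3, 231.9]]
75 [[282.1, 212.6], [282.1, 217.7], [282.1, 220.3], [282.1, 222.8], [282.0, 227.9]]
```

View pics/c4.png

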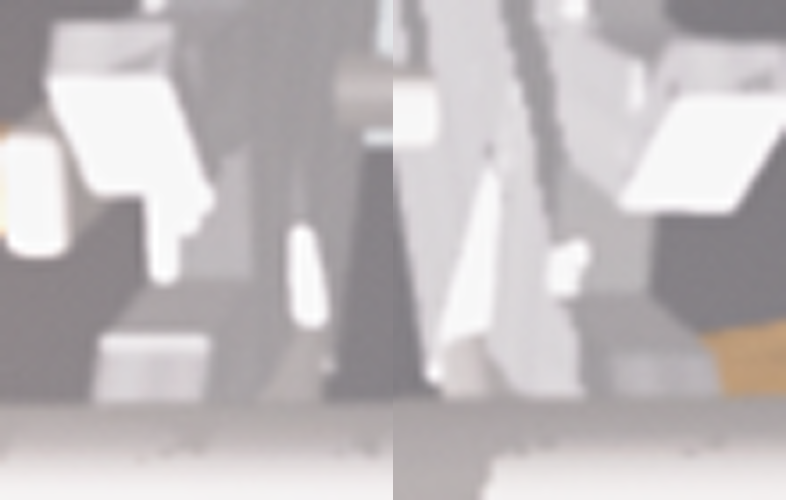

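Laterally the gear (about column 277) and the uprights' midpoint (about 276) agree within roughly 1 mm. The axle is about 7 mm short of the slot mouths, so I'll advance gently and watch the force.

send_rows --increments '[0,-0.001,0.003,0,0,0,0.1,0,0,0.003,0,0,0,0.1,0,0,0.003,0,0,0,0.1,0,0,0.003,0,0,0,0.1,0,0,0,0,0,0,0.1]'

```text
t: 8.37
tool_pos: [464.4, -145.4, 305.1]
eef_rot: [-3.141, 0.609, 2.961]
force: [0.4, 0.9, -3.3]
grip_width: 19.6
```

send_rows --increments '[0,0,0.003,0,0,0,0.1,0,0,0.003,0,0,0,0.1,0,0,0,0,0,0,0.1]'

```text
t: 8.62
tool_pos: [467.8, -146.0, 300.2]
eef_rot: [-3.141, 0.61, 2.961]
force: [-0.5, 0.1, -3.5]
grip_width: 19.6
```

send_rows --increments '[0,0,0.002,0,0,0,0.1,0,0,0.002,0,0,0,0.1,0,0,0.002,0,0,0,0.1,0,0,0.002,0,0,0,0.1,0,0,0,0,0,0,0.1]'

```text
t: 9.03
tool_pos: [472.1, -146.7, 293.6]
eef_rot: [-3.142, 0.609, 2.961]
force: [-1.3, 0.6, -5.9]
grip_width: 19.6
```

Run:
```python
from h import *
s,p,R=cur(); im=snap('wrist','w5.png')
print(s['t'],p,s['force'],s['ft_torque'], p+R.as_matrix()@np.array([9.5,0,176]))
a=cv2.resize(im[130:290,80:480],(800,320),interpolation=cv2.INTER_CUBIC)
cv2.imwrite('pics/c5.png',a[:,:,::-1])
```

```text
9.0333 [ 472.0741 -146.7229  293.6416] [-1.3397  0.5542 -5.8651] [ 0.3132  0.8656 -0.1762] [ 563.4403 -163.4594  143.8472]
```

View pics/c5.png

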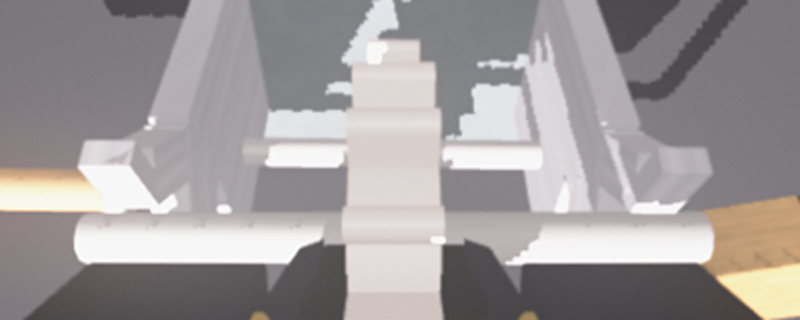

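send_rows --increments '[0,0,0.0015,0,0,0,0.1,0,0,0.0015,0,0,0,0.1,0,0,0,0,0,0,0.1]'

```text
t: 9.33
tool_pos: [473.7, -147.0, 291.4]
eef_rot: [-3.141, 0.609, 2.961]
force: [-3.3, 0.7, -5.5]
grip_width: 19.7
```

send_rows --increments '[0,0,0.0015,0,0,0,0.1,0,0,0.0015,0,0,0,0.1,0,0,0,0,0,0,0.1]'

```text
t: 9.58
tool_pos: [475.5, -147.4, 289.0]
eef_rot: [-3.141, 0.61, 2.961]
force: [-3.6, 0.3, -4.4]
grip_width: 19.5
```

send_rows --increments '[0,0,0.0015,0,0,0,0.1,0,0,0.0015,0,0,0,0.1,0,0,0,0,0,0,0.1]'

```text
t: 9.83
tool_pos: [477.2, -147.7, 286.5]
eef_rot: [-3.141, 0.61, 2.961]
force: [-2.5, 0.6, -4.6]
grip_width: 19.4
```

send_rows --increments '[0,0,0.0015,0,0,0,0.1,0,0,0.0015,0,0,0,0.1,0,0,0,0,0,0,0.1]'

```text
t: 10.08
tool_pos: [478.9, -148.0, 284.1]
eef_rot: [-3.141, 0.61, 2.961]
force: [-4.6, 0.2, -4.9]
grip_width: 19.7
```

send_rows --increments '[0,0,0.0015,0,0,0,0.1,0,0,0.0015,0,0,0,0.1,0,0,0,0,0,0,0.1]'

```text
t: 10.33
tool_pos: [480.5, -148.3, 281.7]
eef_rot: [-3.141, 0.61, 2.961]
force: [-4.7, 0.1, -5.1]
grip_width: 19.3
```

send_rows --increments '[0,0,0.0015,0,0,0,0.1,0,0,0,0,0,0,0.1]'

```text
t: 10.5
tool_pos: [481.1, -148.2, 281.1]
eef_rot: [-3.14, 0.61, 2.962]
force: [-9.5, 4.3, 1.6]
grip_width: 19.7
```

send_rows --increments '[0,0,0.001,0,0,0,0.1,0,0,0.0005,0,0,0,0.1,0,0,0,0,0,0,0.1]'

```text
t: 10.75
tool_pos: [481.3, -148.2, 280.9]
eef_rot: [-3.14, 0.611, 2.962]
force: [-21.8, 4.5, 15.3]
grip_width: 19.6
```

Run:
```python
from h import *
s,p,R=cur(); im=snap('wrist','w6.png'); t=snap('top','top3.png'); d=snap('side','side3.png')
print(s['t'],p,s['force'],s['ft_torque'], p+R.as_matrix()@np.array([9.5,0,176]))
a=cv2.resize(im[130:290,80:480],(800,320),interpolation=cv2.INTER_CUBIC)
b=cv2.resize(t[145:215,310:410],(400,280),interpolation=cv2.INTER_CUBIC);c=cv2.resize(d[130:200,240:340],(400,280),interpolation=cv2.INTER_CUBIC)
cv2.imwrite('pics/c6.png',np.vstack([a,np.hstack([b,c])])[:,:,::-1])
```

```text
10.75 [ 481.3364 -148.165   280.9219] [-21.7749   4.5351  15.2581] [ 0.2964  2.1213 -0.3499] [ 573.0421 -165.1222  131.36  ]
```

View pics/c6.png

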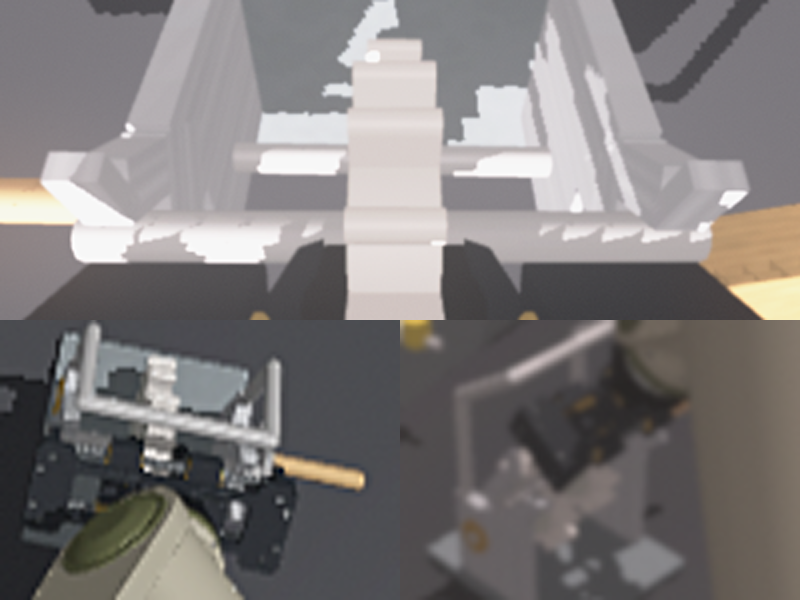

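The axle stopped hard at computed centre height 131.4 mm (the seat is at 131), with the gear centred between the uprights to within 1 mm. I'll relieve the push, release and back out.

send_rows --increments '[0,0,-0.001,0,0,0,0.1,0,0,0,0,0,0,0.1]'

```text
t: 11.07
tool_pos: [481.3, -148.2, 281.1]
eef_rot: [-3.14, 0.611, 2.961]
force: [-13.5, 3.2, 5.7]
grip_width: 19.9
```

send_rows --increments '[0,0,0,0,0,0,0.45,0,0,0,0,0,0,0.45,0,0,0,0,0,0,0.45,0,0,0,0,0,0,0.45,0,0,0,0,0,0,0.45]' --grip_force 20

```text
t: 11.48
tool_pos: [481.9, -148.6, 280.5]
eef_rot: [-3.14, 0.611, 2.961]
force: [-0.5, -0.1, -0.7]
grip_width: 39.8
```

send_rows --increments '[0,0,-0.006,0,0,0,0.45,0,0,-0.01,0,0,0,0.45,0,0,-0.014,0,0,0,0.45,0,0,-0.02,0,0,0,0.45,0,0,-0.02,0,0,0,0.45,0,0,-0.02,0,0,0,0.45,0,0,-0.02,0,0,0,0.45,0,0,0,0,0,0,0.45]'

```text
t: 12.15
tool_pos: [418.3, -136.6, 373.6]
eef_rot: [-3.138, 0.615, 2.962]
force: [0.5, 0.2, -0.4]
grip_width: 39.9
```

Run:
```python
from h import *
import json
s,p,R=cur(); m=ctrl.camera_model('wrist');im=snap('wrist','w7.png'); t=snap('top','top4.png'); d=snap('side','side4.png')
json.dump({k:np.array(v).tolist() for k,v in m.items()},open('w7.json','w'))
print(s['t'],s['q'],p,s['force'],R.as_matrix())
a=cv2.resize(im[40:300,80:440],(540,390),interpolation=cv2.INTER_CUBIC);a=cv2.copyMakeBorder(a,0,0,0,260,0)
b=cv2.resize(t[145:195,310:410],(400,200),interpolation=cv2.INTER_CUBIC);c=cv2.resize(d[130:180,240:340],(400,200),interpolation=cv2.INTER_CUBIC)
cv2.imwrite('pics/c7.png',np.vstack([a,np.hstack([b,c])])[:,:,::-1])
```

```text
12.15 [-0.6361  0.1514  1.7754  0.4056  0.6894 -2.2722] [ 418.2612 -136.5738  373.5874] [ 0.5067  0.2224 -0.3674] [[-0.8037  0.1805  0.5671]
 [ 0.1456  0.9836 -0.1067]
 [-0.577  -0.0032 -0.8167]]
```

View pics/c7.png

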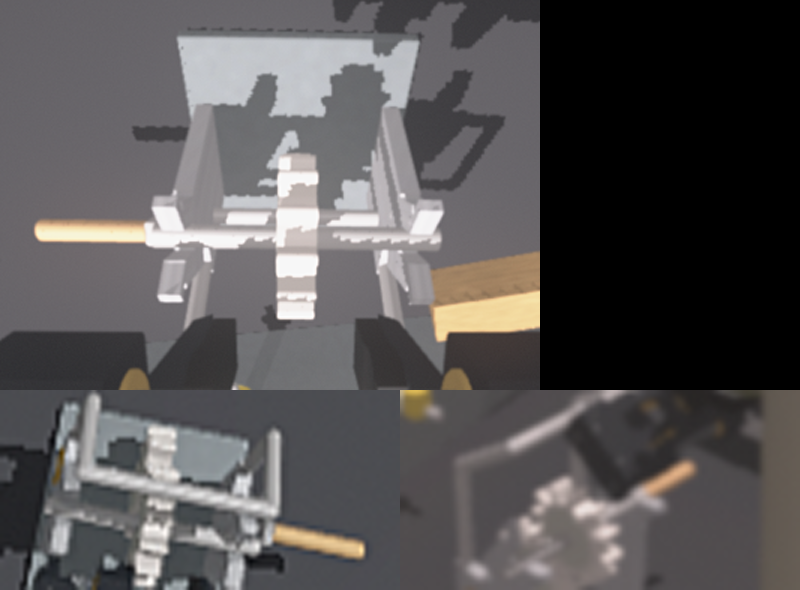

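The view shows the gear seated, with its axle between both prong pairs. The peg spans about (104,194) to (176,196) in wrist pixels. That was the 12th picture, so everything from here goes by numbers. Next I'll measure the peg.

```bash
cat > peg.py <<'E'
from h import *
yaw=np.radians(-10.35);Rs=Ro.from_euler('z',yaw).as_matrix();S=np.array([573.0,-165.1,0.])
def W(X): return S+Rs@np.array(X,float)
def pegpt(th,y=-140):
    f=np.radians(55)-th; return np.array([48-55*np.cos(f),y,62+55*np.sin(f)])
def orange(im,box):
    h=cv2.cvtColor(im,cv2.COLOR_BGR2HSV);k=((h[...,0]>8)&(h[...,0]<25)&(h[...,1]>85)&(h[...,2]>110)).astype(np.uint8)
    z=np.zeros_like(k);x0,y0,x1,y1=box;z[y0:y1,x0:x1]=k[y0:y1,x0:x1]
    n,l,st,c=cv2.connectedComponentsWithStats(z);i=1+np.argmax(st[1:,4]);ys,xs=np.nonzero(l==i);return xs,ys,st[i]
def meas(name,f,m,box,bias):
    xs,ys,st=orange(cv2.imread(f),box)
    l=cv2.fitLine(np.c_[xs,ys].astype(np.float32),cv2.DIST_L2,0,.01,.01).ravel()
    print(name,'px',len(xs),'x',xs.min(),xs.max(),'mid',xs.mean(),ys.mean(),'slope',l[1]/l[0])
    best=[]
    for th in np.arange(-.6,2.,.05):
        q=proj(m,W(pegpt(th))+bias); yl=l[3]+(q[0]-l[2])*l[1]/l[0]; best.append((abs(q[1]-yl),round(th,2),round(q[1]-yl,2)))
    b=sorted(best)[:3];print('  theta',[(x[1],x[2]) for x in b]);
E
python3 - <<'E'
from peg import *
import json
mt=ctrl.camera_model('top');m7=json.load(open('w7.json'))
# top bias from bar middle (354.65,169.6) at z249
b=onz(mt,354.65,169.6,249)-W((0,0,249));b[2]=0;print('top bias',b)
meas('top','pics/top4.png',mt,(374,170,405,195),b)
im=cv2.imread('pics/w7.png')
# wrist bias: seated axle row: crop rows ~239/1.5+40
print('axle pred',[proj(m7,W((0,y,131))) for y in(-84,0,84)],'obs ~ (177,199.5)-(374,199.5)')
a=onz(m7,275.5,199.5,131)-W((0,0,131));print('wrist bias',a)
meas('wrist','pics/w7.png',m7,(95,175,185,215),a)
for n in ('side',):
  m=ctrl.camera_model(n);print([proj(m,W(pegpt(t,y))) for t in(0,) for y in(-96,-168)]); meas(n,'pics/side4.png',m,(295,130,325,165),np.zeros(3))
E
```

```text
top bias [ 5.1143 -5.6816  0.    ]
top px 101 x 378 400 mid 389.38613861386136 182.4950495049505 slope 0.20082271
  theta [(np.float64(0.05), np.float64(0.38)), (np.float64(0.0), np.float64(-0.45)), (np.float64(0.1), np.float64(1.19))]
axle pred [array([181.5246, 198.2484]), array([276.8432, 198.3822]), array([372.3307, 198.6679])] obs ~ (177,199.5)-(374,199.5)
wrist bias [ 1.2099 -1.4233  0.    ]
wrist px 248 x 104 174 mid 138.00806451612902 188.93951612903226 slope 0.021211676
  theta [(np.float64(0.05), np.float64(1.19)), (np.float64(0.1), np.float64(-1.61)), (np.float64(0.0), np.float64(3.97))]
[array([299.0766, 157.4707]), array([312.3221, 149.4893])]
side px 48 x 302 312 mid 307.0416666666667 151.3125 slope -0.56415373
  theta [(np.float64(-0.1), np.float64(-0.32)), (np.float64(-0.05), np.float64(0.51)), (np.float64(-0.15), np.float64(-1.14))]
```

```bash
cat >> peg.py <<'E'
def gt(th,back=0,y=-140,lean=35):
    p,R=tgt(W(pegpt(th,y)),yaw,np.radians(lean),back); return p,R*Ro.from_euler('z',np.pi/2)
E
python3 - <<'E'
from peg import *
p,R=gt(0.03,150);pa,R1=plan(p,R,16);print(p,R.as_matrix(),pa[7])
p2,_=gt(0.03,0);plan(p2,R,12,pa[-1],R1);print(p2)
E
```

```text
N 16 row [-0.0059 -0.0077  0.0011] [-0.0001  0.      0.0982] |d| 9.762684057163789 deg 5.62644846548431 end [ 395.1489 -274.2272  349.2041] err [ 0.0116  0.705  -0.1709] 0.03621906467484084
[ 395.1373 -274.9322  349.375 ] [[ 0.1797  0.8058  0.5642]
 [ 0.9837 -0.1472 -0.103 ]
 [-0.      0.5736 -0.8192]] [ 430.186  -212.255   376.2761]
N 12 row [-0.0001  0.      0.0125] [ 0. -0. -0.] |d| 12.500399993600206 deg 0.0 end [ 479.6127 -290.8708  226.3616] err [-0.1611 -0.4812 -0.1406] 0.03621906467484084
[ 479.7738 -290.3895  226.5022]
```

send_rows --increments '[-0.0059,-0.0077,0.0011,0,0,0.0982,0.65,-0.0059,-0.0077,0.0011,0,0,0.0982,0.65,-0.0059,-0.0077,0.0011,0,0,0.0982,0.65,-0.0059,-0.0077,0.0011,0,0,0.0982,0.65,-0.0059,-0.0077,0.0011,0,0,0.0982,0.65,-0.0059,-0.0077,0.0011,0,0,0.0982,0.65,-0.0059,-0.0077,0.0011,0,0,0.0982,0.65,-0.0059,-0.0077,0.0011,0,0,0.0982,0.65]'

```text
t: 12.97
tool_pos: [430.7, -213.0, 375.2]
eef_rot: [2.682, 0.413, 2.072]
force: [-0.2, -0.4, -0.4]
grip_width: 57.3
```

send_rows --increments '[-0.0059,-0.0077,0.0011,0,0,0.0982,0.65,-0.0059,-0.0077,0.0011,0,0,0.0982,0.65,-0.0059,-0.0077,0.0011,0,0,0.0982,0.65,-0.0059,-0.0077,0.0011,0,0,0.0982,0.65,-0.0059,-0.0077,0.0011,0,0,0.0982,0.65,-0.0059,-0.0077,0.0011,0,0,0.0982,0.65,-0.0059,-0.0077,0.0011,0,0,0.0982,0.65,-0.0059,-0.0077,0.0011,0,0,0.0982,0.65]'

```text
t: 13.63
tool_pos: [395.3, -274.9, 348.0]
eef_rot: [2.533, -0.004, 1.385]
force: [0.3, -0.3, -0.0]
grip_width: 57.4
```

Run:
```python
from peg import *
import json
s,p,R=cur();print(s['t'],s['q'],s['force'],s['grip_width'])
m=ctrl.camera_model('wrist');snap('wrist','w8.png')
print('pred peg',[proj(m,W(pegpt(t,y))) for t in(0,.1) for y in (-96,-140,-168)])
try:
  xs,ys,st=orange(cv2.imread('pics/w8.png'),(0,0,560,420));print(st, [ (r,xs[ys==r].min(),xs[ys==r].max()) for r in range(ys.min(),ys.max()+1,6)])
except Exception as e: print(e)
p2,R2=gt(0.03,0);plan(p2,R2,12)
```

```text
13.6333 [-0.9246  0.2626  1.7094  0.58    0.7849 -1.0748] [ 0.3055 -0.3396 -0.0007] 57.363775903784706
pred peg [array([280.4249, 160.1325]), array([280.5508, 209.1612]), array([280.6217, 238.3902]), array([274.1297, 160.1408]), array([274.5015, 209.1206]), array([274.7253, 238.3225])]
[400 360 100  10 442] [(360, np.int64(463), np.int64(497)), (366, np.int64(433), np.int64(498))]
N 12 row [0.     0.0002 0.0124] [-0.0003 -0.     -0.0011] |d| 12.401612798341995 deg 0.06532723976271512 end [ 480.2327 -291.006   226.4192] err [ 0.4588 -0.6165 -0.083 ] 0.0364352464580404
```

Run:
```python
from peg import *
im=cv2.imread('pics/w8.png')
xs,ys,st=orange(im,(220,130,340,275));print(st,[(r,xs[ys==r].min(),xs[ys==r].max()) for r in range(ys.min(),ys.max()+1,8)])
```

```text
[275 162  14  79 411] [(162, np.int64(277), np.int64(282)), (170, np.int64(276), np.int64(281)), (178, np.int64(276), np.int64(281)), (186, np.int64(276), np.int64(280)), (194, np.int64(276), np.int64(280)), (202, np.int64(276), np.int64(280)), (210, np.int64(276), np.int64(280)), (218, np.int64(276), np.int64(280)), (226, np.int64(275), np.int64(279)), (234, np.int64(275), np.int64(279))]
```

send_rows --increments '[0,0.0002,0.0124,0,0,-0.001,0.65,0,0.0002,0.0124,0,0,-0.001,0.65,0,0.0002,0.0124,0,0,-0.001,0.65,0,0.0002,0.0124,0,0,-0.001,0.65,0,0.0002,0.0124,0,0,-0.001,0.65,0,0.0002,0.0124,0,0,-0.001,0.65,0,0.0002,0.0124,0,0,-0.001,0.65,0,0.0002,0.0124,0,0,-0.001,0.65]'

```text
t: 14.35
tool_pos: [453.2, -284.8, 267.9]
eef_rot: [2.532, 0.005, 1.396]
force: [0.0, -0.6, 0.3]
grip_width: 57.2
```

send_rows --increments '[0,0.0002,0.0124,0,0,-0.001,0.65,0,0.0002,0.0124,0,0,-0.001,0.65,0,0.0002,0.0124,0,0,-0.001,0.65,0,0.0002,0.0124,0,0,-0.001,0.65,0,0,0,0,0,0,0.65]'

```text
t: 14.77
tool_pos: [481.8, -290.1, 226.7]
eef_rot: [2.534, 0.006, 1.4]
force: [-1.7, -0.3, 0.9]
grip_width: 57.3
```

send_rows --increments '[0,0,0,0,0,0,0.05,0,0,0,0,0,0,0.05,0,0,0,0,0,0,0.05,0,0,0,0,0,0,0.05,0,0,0,0,0,0,0.05,0,0,0,0,0,0,0.05,0,0,0,0,0,0,0.05]' --grip_force 8

```text
t: 15.35
tool_pos: [480.9, -290.1, 229.1]
eef_rot: [2.531, 0.008, 1.399]
force: [-0.5, 1.1, 0.3]
grip_width: 13.1
```

Run:
```python
from peg import *
s,p,R=cur();print(s['t'],p,s['force'],s['ft_torque'],s['grip_width'])
G=p+147*R.as_matrix()[:,2];L=Rs.T@(G-S);print('grasp in stand',L,'th from dir',np.radians(55)-np.arctan2(L[2]-62,48-L[0]),'r',np.hypot(L[2]-62,48-L[0]))
```

```text
15.35 [ 480.9009 -290.0737  229.1126] [-0.5003  1.0695  0.3497] [0.0104 0.1395 0.0034] 13.144486026761026
grasp in stand [  16.1228 -139.6477  108.6656] th from dir -0.011572338157379902 r 56.51404425664191
```

Run:
```python
from peg import *
s,p,R=cur();th=np.linspace(0,1.11,17);P=np.array([W(pegpt(t)) for t in th]);D=(R.as_matrix().T@np.diff(P,axis=0).T).T/1000
print(np.round(D,4).tolist())
```

```text
[[0.0, -0.0038, 0.0001], [0.0, -0.0038, 0.0004], [0.0, -0.0038, 0.0007], [0.0, -0.0037, 0.0009], [0.0, -0.0036, 0.0012], [0.0, -0.0035, 0.0014], [0.0, -0.0034, 0.0017], [0.0, -0.0033, 0.0019], [0.0, -0.0032, 0.0021], [0.0, -0.003, 0.0023], [0.0, -0.0028, 0.0025], [0.0, -0.0027, 0.0027], [0.0, -0.0025, 0.0029], [0.0, -0.0023, 0.0031], [0.0, -0.002, 0.0032], [0.0, -0.0018, 0.0034]]
```

send_rows --increments '[0,-0.0038,0.0001,0,0,0,0.05,0,-0.0038,0.0004,0,0,0,0.05,0,-0.0038,0.0007,0,0,0,0.05,0,-0.0037,0.0009,0,0,0,0.05]'

```text
t: 15.68
tool_pos: [469.7, -288.1, 218.3]
eef_rot: [2.531, 0.007, 1.399]
force: [2.3, 0.7, 1.4]
grip_width: 13.7
```

send_rows --increments '[0,-0.0036,0.0012,0,0,0,0.05,0,-0.0035,0.0014,0,0,0,0.05,0,-0.0034,0.0017,0,0,0,0.05,0,-0.0033,0.0019,0,0,0,0.05]'

```text
t: 16.02
tool_pos: [462.1, -286.9, 205.1]
eef_rot: [2.532, 0.007, 1.399]
force: [2.9, 0.9, 1.6]
grip_width: 13.5
```

```bash
cat > st.py <<'E'
from peg import *
s,p,R=cur();print(s['t'],s['force'],s['ft_torque'],s['grip_width'])
G=p+147*R.as_matrix()[:,2];L=Rs.T@(G-S);print('grasp in stand',L,'th',np.radians(55)-np.arctan2(L[2]-62,48-L[0]),'r',np.hypot(L[2]-62,48-L[0]))
E
python3 st.py
```

```text
16.0167 [2.9258 0.9295 1.6172] [ 0.2259 -0.3689  0.1453] 13.504328869022537
grasp in stand [  -2.9796 -139.798    84.6191] th 0.5423374390316066 r 55.772193718661235
```

Forces stay small and the peg follows the arc, so I'll finish the swing.

send_rows --increments '[0,-0.0032,0.0021,0,0,0,0.05,0,-0.003,0.0023,0,0,0,0.05,0,-0.0028,0.0025,0,0,0,0.05,0,-0.0027,0.0027,0,0,0,0.05]'

```text
t: 16.35
tool_pos: [458.2, -286.4, 190.6]
eef_rot: [2.531, 0.007, 1.399]
force: [2.1, 1.4, 2.4]
grip_width: 13.5
```

send_rows --increments '[0,-0.0025,0.0029,0,0,0,0.05,0,-0.0023,0.0031,0,0,0,0.05,0,-0.002,0.0032,0,0,0,0.05,0,-0.0018,0.0034,0,0,0,0.05,0,0,0,0,0,0,0.05]'

```text
t: 16.77
tool_pos: [458.5, -286.6, 175.0]
eef_rot: [2.532, 0.007, 1.399]
force: [4.0, -0.1, 0.8]
grip_width: 13.3
```

```bash
python3 st.py
```

```text
16.7667 [ 3.9697 -0.0649  0.762 ] [ 0.0511 -0.4234 -0.0214] 13.289344182875565
grasp in stand [  -6.6009 -140.2343   54.5158] th 1.0961532948095385 r 55.11146942624678
```

send_rows --increments '[0,0,0,0,0,0,0.5,0,0,0,0,0,0,0.5,0,0,0,0,0,0,0.5,0,0,0,0,0,0,0.5,0,0,0,0,0,0,0.5]'

```text
t: 17.18
tool_pos: [458.3, -286.5, 175.6]
eef_rot: [2.532, 0.007, 1.399]
force: [-0.9, -0.2, -0.7]
grip_width: 43.4
```

send_rows --increments '[0,0,-0.008,0,0,0,0.5,0,0,-0.02,0,0,0,0.5,0,0,-0.025,0,0,0,0.5,0,0,-0.025,0,0,0,0.5,0,0,-0.025,0,0,0,0.5,0,0,-0.025,0,0,0,0.5,0,0,-0.022,0,0,0,0.5,0,0,0,0,0,0,0.5]'

```text
t: 17.85
tool_pos: [372.5, -270.5, 301.7]
eef_rot: [2.528, 0.011, 1.398]
force: [-0.4, -0.2, 0.5]
grip_width: 44.1
```

Run:
```python
from peg import *
import json
s,p,R=cur();print(s['t'],p,s['force'],s['grip_width'])
m=ctrl.camera_model('wrist');snap('wrist','w9.png');t=snap('top','top5.png');d=snap('side','side5.png')
xs,ys,st=orange(cv2.imread('pics/w9.png'),(200,120,360,290));print('wrist peg',st,xs.mean(),ys.mean(),[ (th,proj(m,W(pegpt(th))).round(1).tolist()) for th in(.9,1.0,1.1,1.2)])
mt=ctrl.camera_model('top');meas('top','pics/top5.png',mt,(374,165,410,205),np.array([5.1,-5.7,0]))
ms=ctrl.camera_model('side')
try: meas('side','pics/side5.png',ms,(290,130,330,175),np.zeros(3))
except Exception as e: print(e)
# seated axle in the top view: bright pixels near the predicted axle ends
g=cv2.cvtColor(t,cv2.COLOR_RGB2GRAY);g4=cv2.cvtColor(cv2.imread('pics/top4.png'),cv2.COLOR_BGR2GRAY)
for y in(-84,-78,0,78,84): print(y,proj(mt,W((0,y,131))+[5.1,-5.7,0]).round(1))
np.set_printoptions(linewidth=200)
for (r0,c0) in((172,320),(182,366)):
  print(g[r0:r0+12,c0:c0+14]);print(g4[r0:r0+12,c0:c0+14])
```

```text
17.85 [ 372.4694 -270.5323  301.7033] [-0.3676 -0.2129  0.4504] 44.08422054470878
wrist peg [268 159   7  77 314] 270.2356687898089 194.53821656050957 [(0.9, [281.9, 209.0]), (1.0, [278.2, 207.8]), (1.1, [275.2, 206.5]), (1.2, [272.8, 205.2])]
top px 84 x 374 394 mid 382.9166666666667 192.32142857142858 slope 0.17372037
  theta [(np.float64(1.15), np.float64(-0.52)), (np.float64(1.2), np.float64(-0.53)), (np.float64(1.1), np.float64(-0.56))]
side px 51 x 304 317 mid 310.4901960784314 166.62745098039215 slope -0.56556785
  theta [(np.float64(1.05), np.float64(-0.14)), (np.float64(1.1), np.float64(0.35)), (np.float64(1.0), np.float64(-0.67))]
-84 [375.1 182.9]
-78 [373.2 182.5]
0 [348.3 177.9]
78 [323.5 173.2]
84 [321.6 172.9]
[[ 32  86 109 104 100  91  91  91  93  91  74  77  75  72]
 [ 40  96 112 112 110 103  98  96  94  94  84  92  82  78]
 [ 52 123 131 104 103 108 105 102  99 103 104 104 103  98]
 [ 59 143 153 100  99 110 118 126 131 137 144 108 105 106]
 [ 74  72  80  93 128 143 147 153 153 164 179 128 128 135]
 [ 76  78  85  99 153 153 141 123  81  95 124 141 154 161]
 [ 76  83  
[... 1770 characters left out ...]
5  97 120  98 135 118 151 137 118 181 206 139 144]
 [136 132 141  96 141 191 174 202 212 134 168 157  72  72]
 [153 165 175 120 189 194 197 209 219  89  62  70  73  74]
 [ 74 132 130 151 150 146 162 175 157  72  66  68  69  70]
 [ 78 149 151 151 125  44  80 104  58  26  28  31  30  26]
 [ 78 137 160 163 166  47  18  25  30  33  35  36  36  35]
 [ 76 167 186 189 189  69  24  31  31  32  33  32  33  34]
 [ 85 199 191 198 202  92  48  51  52  53  53  53  56  33]
 [106 196 189 197 177  82  75  81  81  82  82  82  84  54]
 [118 192 189 199 170  81  73  78  78  78  77  78  79  80]
 [154 193 192 200 139  74  74  76  77  78  77  76  77  78]
 [163 191 193 207 120  71  74  77  77  77  77  77  78  77]]
```

```bash
python3 -c "
from workcell import ctrl
print(ctrl.close_job(), ctrl.sense()['t'])"
```

```text
the job is handed in; nothing more can be done
the job is handed in; nothing more can be done
```

The 12-tooth gear (from the far cradle) is seated in the stand's slots, and the crank is swung to just below level. I handed the job in at about 18 s of the 64 s allowed.

**Seating:** I lowered the gear along the slots until the axle stopped hard. Its computed centre height was then 131.4 mm, against 131 mm for the seat. That is well past the 11 mm-short stop of tips meeting dead on. After release, a close view showed the axle in both slots, and the gear was centred between the uprights to within about 1 mm.

**Crank:** I pinched the peg at about 0 rad, swung it to 1.10 rad (about 8° below level) with forces under 5 N, then let go and backed away.

**Last checks:** The arm, side and top readings put the peg at about 1.05 to 1.15 rad. The top reading is the vaguest, because that view hardly changes near level. The axle ends looked the same in the top pictures from before and after the swing, so the gear stayed seated. The other two gears were not touched.

**Disagreements and limits:**
- The top and wrist cameras differed by about 5 to 9 mm in absolute position. I therefore placed the gear by comparing it with the stand within single images and by the contact force.
- I did not look at the teeth turning together. I infer the mesh from the full seating depth and the axle staying put.

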